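# Nip up the filter holder's stiff clamp screw with the hex key

### The job

Take the larger L-shaped hex key out of the wooden holder, flip it so that its short arm points straight down, and put the short arm fully into the socket of the clamp screw on the bridge of the round filter holder (not the one on the square press). Using the long arm as the lever, tighten this stiff screw by about an eighth of a turn (45 degrees) clockwise seen from above, then let go and leave the key standing in the screw.

Things in the scene. Friction and masses are not known exactly. Their poses are not given: they have to be found in the camera images.
- key_mid (a point): Larger steel L hex key (400 g, 17 mm across flats; the other is 12 mm): grip point on its long arm, 55 mm from the corner, near the centre of mass. x: along the long arm to its free end; z: opposite to the short arm; y: across, flats face +-y (grip these). Starts with the long arm 65 mm deep in a hole, leaning 30-35 deg away from the robot, corner up: draw it out along -x by 80 mm.
- key_foot (a point): Free end of the larger key's short arm, same axes as key_mid, from which it lies at x -55, z -65 mm. Long arm 160 mm, short arm 65 mm from the corner (where the centre lines meet). The wooden holder is 160 mm wide, its top 95 mm above the bench; the smaller key stands in its other hole, 76 mm to the left or right, in the same attitude.
- socket (a point): Floor of the clamp screw's hex socket, 70 mm above the bench, in the middle of the fixed round filter holder (120 mm) with a 190 x 50 mm bridge. x: along the bridge, z: up; does not turn with the screw. Head: 48 mm wide, 32 high; its top 12 mm is a funnel 37 mm wide, the lower 20 mm the socket. At joint 0 hex corners lie along x: the key's long arm must point at a multiple of 60 deg from x.
- clamp_screw (a joint): Turn of that screw and its socket, rad: grows clockwise seen from above; within 0.1 of 0 at the start, 0.79 after an eighth of a turn. Stiff: 0.6 N m (11 N at 55 mm from the axis); it stays where it is left. The key fits loosely: 10 to 15 degrees of play either way before the screw follows. The screw gives up to 6 mm sideways and springs back.
Things that resemble listed ones, but are neither listed nor needed, are in the scene too. Leave any orange or turquoise look-alike of the part that bears key_mid alone.

How it is judged:
On the way, in this order (a step that is already met when the one before it is completed fails the run):
1. the larger key is flipped, its short arm pointing down and fully in the socket of the filter holder's screw (distance between key_foot and socket below 0.012 m and angle between key_mid's own z axis and vertical below 0.35 rad), for 0.2 s.
2. the screw is turned about an eighth of a turn clockwise with the short arm in its socket (all of step 1 and value of joint clamp_screw above 0.5 rad), for 0.1 s.
At the end, for the whole second after the job is handed in: The larger key is at rest with the end of its short arm within 12 mm of the floor of the socket of the filter holder's clamp screw, its short arm within 20 degrees of straight down, and the screw stands between 0.5 and 1.1 rad (about 30 to 63 degrees) clockwise (all of step 2 and value of joint clamp_screw below 1.1 rad and linear speed of key below 0.03 m/s); the robot touches nothing.
It also fails if it takes over 42 s, if anything falls off the work surface, if the arm or the gripper's body presses on something with over 40 N, if the wrist force passes 120 N, or if a joint passes its speed limit or range.

### The arm

A 7-joint arm with a two-finger parallel gripper is mounted at the origin on the work surface. World frame = base frame: x ahead of the robot, y to its left, z up, the work surface at z = 0. Lengths are in m, angles in rad, forces in N, time in s.
With the tool pointing down it reaches from about 0.4 to 0.85 m from the base axis. Payload 4.4 kg.
Tool frame: the origin (TCP) lies at the very end of the fingers, on their centre line; the grasp point (between the pads) lies 19 mm behind it; z points along the fingers, y is the direction in which the jaws open and shut (so a half turn about z gives the same grasp; the last joint's range is limited). The gripper opens to 94 mm and grips with 3 to 60 N. Pads are 16 mm wide; open, the fingers measure 119 mm over their backs; the gripper's body (75 mm by 177 mm) begins 78 mm behind the grasp point.
Start: joints at [-1.273, 0.628, 0.038, 1.517, -0.027, 0.996, -0.02], TCP at [0.231, 0.607, 0.205] pointing down, gripper open.
Joint ranges: [-3.06, 3.06], [-0.37, 2.12], [-1.25, 1.32], [0.18, 2.47], [-1.1, 4.24], [0.23, 1.98], [-2.94, 2.94]. Speed limits (rad/s): [2.57, 2.57, 3.14, 3.14, 3.14, 3.14, 3.14].

### API

Orientations are given as a rotation vector (axis times angle).
In Python, from station import * gives the robot as it stands. The module is installed in compiled form; this text tells all that it offers.
- The arm moves only by the shell command python3 -m jog 'ROWS' [FORCE]. ROWS is JSON, a list that holds one entry, the list of rows, each a list of 7 numbers: the turn, a rotation vector about the tool's x, y, z in degrees, then the shift along the tool's x, y, z in cm, then the opening, from 0 (shut) to 1 (fully open). A call has 1 to 8 rows; each row shifts and turns the commanded pose from where the row before left it, along the tool's axes as they then stand; what a row does not reach is not made up. A row lasts 1/12 s, in which the tool goes at most 41.7 mm and 7.16 degrees, less where a joint would pass 70% of its speed; a pose out of reach is approached as far as the arm can. A call is refused whole if a number of a shift passes 4.17 or a number of a turn 7.16, either way. A call with a gripper value outside its range is refused whole. The fingers move at their own pace and stop on an object; FORCE is the grip in N (left out, the last holds). Time passes only in rows, so rows that do not move let the fingers close. It gives the time, the measured TCP pose, the force and the opening at its end, in the units of the state.
- observe(): the state, without advancing time (a new reading comes with each control period).
- snapshot(name): name is "scene" or "top"; returns a dict with "img" (384x512x3 uint8, red, green, blue), "mtx" (3x3 intrinsics, pixels), "dist" ([k1, k2, p1, p2, k3] as OpenCV has them; the pictures are not rectified), "R" (3x3) and "t" (3): a world point X has camera coordinates R X + t. Camera axes: x right, y down, z forward; pixel columns grow to the right and rows downward; lengths in m; the calibration is good to about 2 mm. A picture is of the moment at which its call begins. There is no depth.
- finish_job(): hands the job in, once; it reports no verdict.
The state is a dict: "clock": time; "q": joint angles; "dq": joint speeds; "tau": joint torques, N m; "tool_pos": TCP position; "tool_rot": TCP orientation; "ft_force": force on the tool from outside, world axes, zero at the start; "ft_torque": the same for the moment, N m; "grip_width": opening from 0.0 (shut) to 1.0 (fully open).
Only numpy, scipy, OpenCV 4.12 (cv2) and the standard library are available. Lean on these libraries where they do the work, as an engineer would, in place of code of your own. Each camera call takes 0.05 s, during which the arm holds its last target. There are 200 camera calls.

## Working session

There is one attempt and no reset: what is moved stays moved. The work goes in short steps, Python scripts to look and compute and a shell command to move; the robot and the scene stay as the last step left them, time stands still between calls to the robot, and variables do not carry over. Pictures are saved under pics/ and viewed, about 8 in all and at most 12, crops included, and the job is handed in when it is done.

```bash
mkdir -p pics; cat > h.py <<'E'
from station import *
import numpy as np, cv2
from scipy.spatial.transform import Rotation as Ro
def snap(n,save=None):
    s=snapshot(n)
    if save: cv2.imwrite(f'pics/{save}.png',s['img'][:,:,::-1])
    return s
def ray(s,px):
    u=cv2.undistortPoints(np.array([[px]],float),np.array(s['mtx'],float),np.array(s['dist'],float)).ravel()
    R=np.array(s['R']);t=np.array(s['t'])
    d=R.T@np.array([u[0],u[1],1]); return -R.T@t, d/np.linalg.norm(d)
def plane(s,px,z):
    o,d=ray(s,px); return o+d*(z-o[2])/d[2]
def tri(s1,p1,s2,p2):
    a,d=ray(s1,p1);b,e=ray(s2,p2)
    k=np.linalg.lstsq(np.c_[d,-e],b-a,rcond=None)[0]
    A=a+k[0]*d;B=b+k[1]*e; return (A+B)/2,np.linalg.norm(A-B)
def proj(s,X):
    R=np.array(s['R'],float)
    return cv2.projectPoints(np.array(X,float).reshape(-1,3),cv2.Rodrigues(R)[0],np.array(s['t'],float),np.array(s['mtx'],float),np.array(s['dist'],float))[0].reshape(-1,2)
E
python3 - <<'E'
from h import *
import pickle
a=snap('scene');b=snap('top')
pickle.dump((a,b),open('s0.pkl','wb'))
for s in(a,b): print(ray(s,(256,192)))
print(observe())
cv2.imwrite('pics/a.png',np.hstack([cv2.resize(a['img'],(400,300),interpolation=3),cv2.resize(b['img'],(400,300),interpolation=3)])[:,:,::-1])
cv2.imwrite('pics/s.png',a['img'][:,:,::-1]); cv2.imwrite('pics/t.png',b['img'][:,:,::-1])
E
```

```text
(array([0.96181336, 0.84374148, 0.84626998]), array([-0.44939104, -0.66479798, -0.5967339 ]))
(array([0.27446329, 0.04158126, 1.05948568]), array([ 0.16344872, -0.01078634, -0.98649286]))
{'clock': 0.1, 'q': array([-1.2728035 ,  0.62923712,  0.03841767,  1.51826516, -0.02699236,
        0.99629658, -0.01997787]), 'dq': array([ 3.16726780e-04, -9.65475939e-04,  4.62194021e-05, -2.66580240e-03,
        5.99185430e-04,  1.93476899e-03, -1.58844468e-03]), 'tau': array([ 3.95639276e-03, -5.50784504e+01,  1.14761654e+00, -1.87117678e+01,
       -5.21882332e-02,  1.90857332e-02,  4.15366651e-05]), 'tool_pos': array([0.23102911, 0.60691524, 0.20465719]), 'tool_rot': array([-5.68169601e-01, -3.08948239e+00,  2.61119011e-03]), 'ft_force': array([-0.50721549,  0.39669601, -0.35660864]), 'ft_torque': array([ 0.00371029,  0.04360788, -0.01209698]), 'grip_width': 1.0046890681868046}
```

View pics/s.png

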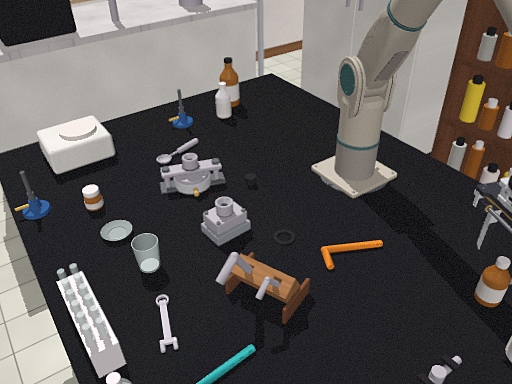

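View pics/t.png

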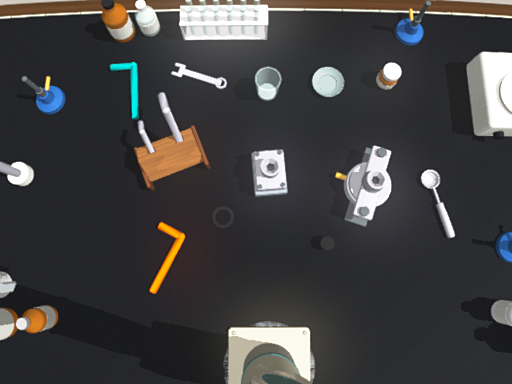

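Scene view: the wooden holder is at (265,280), the round filter holder with bridge at (193,175), and the square press at (225,220). In the top view they are at (172,155), (370,185) and (270,172). There are two grey keys: the right one in the top view (175,120) is thicker and longer, so it fits "larger"; the left one (147,138) is thinner. The orange and turquoise keys are decoys. I'll enlarge to confirm.

```bash
python3 - <<'E'
import pickle,cv2,numpy as np
a,b=pickle.load(open('s0.pkl','rb'))
f=lambda s,x,y,w,h,W,H:cv2.resize(s['img'][y:y+h,x:x+w],(W,H),interpolation=cv2.INTER_CUBIC)
t=np.hstack([f(a,205,240,110,80,400,290),f(b,120,85,110,80,400,290)])
u=np.hstack([f(a,145,140,110,80,400,290),f(b,325,140,110,80,400,290)])
cv2.imwrite('pics/c.png',np.vstack([t,u])[:,:,::-1])
E
```

```text
(no output)
```

View pics/c.png

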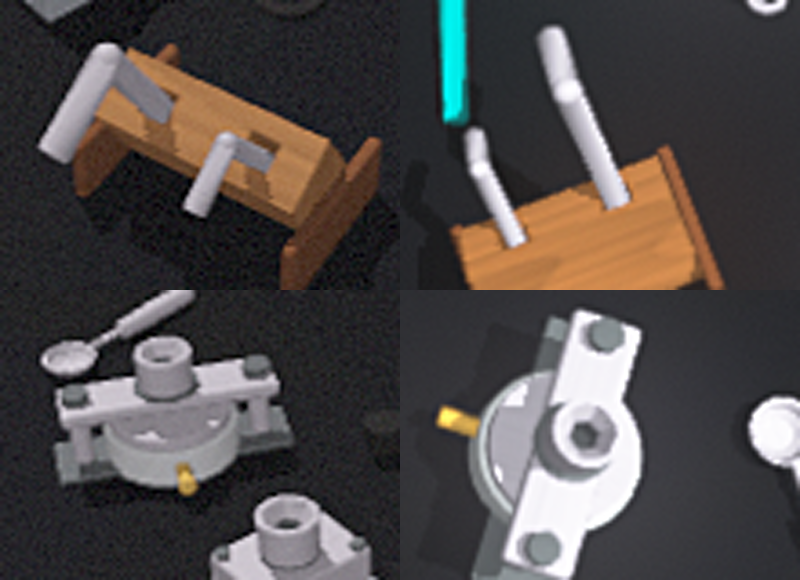

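The crops confirm it: the larger key is the left one in the scene view (corner at scene ≈(234,256), top ≈(167,110)). The target is the screw on the bridge of the round holder (scene ≈(190,158), top ≈(376,180)).

```bash
python3 - <<'E'
from h import *
import pickle
a,b=pickle.load(open('s0.pkl','rb'))
A=lambda x,y:(205+x/3.636-.4,240+y/3.625-.4); B=lambda x,y:(120+(x-400)/3.636-.4,85+y/3.625-.4)
pc,e1=tri(a,A(105,58),b,B(570,91)); pe,e2=tri(a,A(57,148),b,B(551,38)); ph,e3=tri(a,A(162,112),b,B(614,200))
print(pc,e1,pe,e2,ph,e3)
print('short',np.linalg.norm(pe-pc),'long exp',np.linalg.norm(ph-pc),'ang',np.degrees(np.arccos((pe-pc)@(ph-pc)/np.linalg.norm(pe-pc)/np.linalg.norm(ph-pc))))
x=(ph-pc)/np.linalg.norm(ph-pc);print('x',x,'tilt',np.degrees(np.arccos(-x[2])),'yaw',np.degrees(np.arctan2(-x[1],-x[0])))
z=-(pe-pc)/np.linalg.norm(pe-pc);print('z',z)
A=lambda x,y:(145+x/3.636-.4,140+(y-290)/3.625-.4); B=lambda x,y:(325+(x-400)/3.636-.4,140+(y-290)/3.625-.4)
s,e=tri(a,A(164,354),b,B(584,434));print('head',s,e, plane(b,B(584,434),.1))
p=plane(b,B(605,335),.07);q=plane(b,B(543,548),.07);print('bolts',p,q,(p+q)/2,np.linalg.norm(p-q),np.degrees(np.arctan2(*(p-q)[1::-1])))
o=observe();print(Ro.from_rotvec(o['tool_rot']).as_matrix())
E
```

```text
[0.61875891 0.2431888  0.16424615] 0.0020433534259833236 [0.66739979 0.26436923 0.13598366] 0.002924944809604188 [0.57123238 0.2286989  0.07634994] 0.002605784886635778
short 0.06011084689753415 long exp 0.10096768094402347 ang 91.26953528528306
x [-0.4707104  -0.1435103  -0.87053806] tilt 29.478774183831632 yaw 16.955428087142106
z [-0.80918631 -0.35235628  0.47017291]
head [ 0.46433468 -0.26099331  0.09963966] 0.0011458800804486735 [ 0.46473479 -0.26126189  0.1       ]
bolts [ 0.54201218 -0.28976588  0.07      ] [ 0.39083278 -0.23807384  0.07      ] [ 0.46642248 -0.26391986  0.07      ] 0.15977258164117417 -18.876847331102415
[[-9.34571158e-01  3.55775768e-01 -5.94902755e-04]
 [ 3.55776265e-01  9.34569821e-01 -1.58096737e-03]
 [-6.49171787e-06 -1.68917878e-03 -9.99998573e-01]]
```

```bash
cat >> h.py <<'E'
ALPHA=40
def keyR(yaw,tilt):   # key frame; yaw = heading of horizontal part of x ; tilt = elevation of x below horizontal
    c,s=np.cos(np.radians([yaw,yaw]))[0],np.sin(np.radians(yaw)); ct,st=np.cos(np.radians(tilt)),np.sin(np.radians(tilt))
    x=np.array([c*ct,s*ct,-st]); z=np.array([c*st,s*st,ct]); return np.c_[x,np.cross(z,x),z]
def toolR(K,sgn=1,al=ALPHA):  # tool z = cos(al)(-zk)+sin(al)xk, tool y = sgn*yk
    a=np.radians(al); z=-np.cos(a)*K[:,2]+np.sin(a)*K[:,0]; y=sgn*K[:,1]; return np.c_[np.cross(y,z),y,z]
def plan(p,R,n=None,cur=None):
    if cur is None:
        o=observe(); cur=(o['tool_pos'],Ro.from_rotvec(o['tool_rot']).as_matrix())
    p0,R0=cur; w=Ro.from_matrix(R0.T@R).as_rotvec(); m=int(np.ceil(max(np.degrees(np.linalg.norm(w))/7.1,np.linalg.norm(p-p0)/.040,1)))
    n=n or m
    S=sum(R0@Ro.from_rotvec(w*(i+1)/n).as_matrix() for i in range(n)); s=np.linalg.solve(S,p-p0)
    print('rows',n,'(min',m,') row:',np.round(np.r_[np.degrees(w)/n,s*100],2).tolist())
E
python3 - <<'E'
from h import *
K=keyR(200,58); print(K)
G=np.array([.593,.235,.1165])
for sg in(1,-1):
  R=toolR(K,sg); print(R)
  d=R[:,2]; P=G+.019*d-.11*d; print(P); plan(P,R); plan(P,R,16)
E
```

```text
[[-4.97961222e-01  3.42020143e-01 -7.96904538e-01]
 [-1.81243063e-01 -9.39692621e-01 -2.90049531e-01]
 [-8.48048096e-01 -2.77555756e-17  5.29919264e-01]]
[[ 8.93700790e-01  3.42020143e-01  2.90380989e-01]
 [ 3.25280486e-01 -9.39692621e-01  1.05690037e-01]
 [ 3.09016994e-01 -2.77555756e-17 -9.51056516e-01]]
[0.56657533 0.22538221 0.20304614]
rows 20 (min 20 ) row: [-1.09, 0.41, 6.89, -2.32, 2.32, -0.21]
rows 16 (min 20 ) row: [-1.37, 0.51, 8.61, -2.85, 2.94, -0.26]
[[-8.93700790e-01 -3.42020143e-01  2.90380989e-01]
 [-3.25280486e-01  9.39692621e-01  1.05690037e-01]
 [-3.09016994e-01  2.77555756e-17 -9.51056516e-01]]
[0.56657533 0.22538221 0.20304614]
rows 13 (min 13 ) row: [-0.5, -1.33, -3.11, -2.56, -3.05, 0.39]
rows 16 (min 13 ) row: [-0.41, -1.08, -2.53, -2.09, -2.47, 0.32]
```

```bash
python3 -m jog '[[[-0.41,-1.08,-2.53,-2.09,-2.47,0.32,0.7],[-0.41,-1.08,-2.53,-2.09,-2.47,0.32,0.7],[-0.41,-1.08,-2.53,-2.09,-2.47,0.32,0.7],[-0.41,-1.08,-2.53,-2.09,-2.47,0.32,0.7],[-0.41,-1.08,-2.53,-2.09,-2.47,0.32,0.7],[-0.41,-1.08,-2.53,-2.09,-2.47,0.32,0.7],[-0.41,-1.08,-2.53,-2.09,-2.47,0.32,0.7],[-0.41,-1.08,-2.53,-2.09,-2.47,0.32,0.7]]]' && python3 -m jog '[[[-0.41,-1.08,-2.53,-2.09,-2.47,0.32,0.7],[-0.41,-1.08,-2.53,-2.09,-2.47,0.32,0.7],[-0.41,-1.08,-2.53,-2.09,-2.47,0.32,0.7],[-0.41,-1.08,-2.53,-2.09,-2.47,0.32,0.7],[-0.41,-1.08,-2.53,-2.09,-2.47,0.32,0.7],[-0.41,-1.08,-2.53,-2.09,-2.47,0.32,0.7],[-0.41,-1.08,-2.53,-2.09,-2.47,0.32,0.7],[-0.41,-1.08,-2.53,-2.09,-2.47,0.32,0.7]]]'
python3 - <<'E'
from h import *
import pickle
a=snap('scene');b=snap('top');pickle.dump((a,b),open('s1.pkl','wb'))
o=observe();print(o['q'],o['tool_pos'],o['ft_force'])
K=keyR(200,58);G=np.array([.593,.235,.1165]);R=toolR(K,-1);d=R[:,2]
plan(G-.091*d,R);plan(G+.019*d,R)
f=lambda s,x,y,w,h,W,H:cv2.resize(s['img'][y:y+h,x:x+w],(W,H),interpolation=cv2.INTER_CUBIC)
cv2.imwrite('pics/d.png',np.hstack([f(a,190,180,160,160,400,400),f(b,110,60,160,160,400,400)])[:,:,::-1])
E
```

```text
clock: 0.77
tool_pos: [0.3546, 0.3792, 0.1876]
tool_rot: [0.01, 2.983, 0.042]
ft_force: [0.6, -0.3, 0.3]
grip_width: 0.696
clock: 1.43
tool_pos: [0.5501, 0.2095, 0.196]
tool_rot: [-0.494, 2.786, 0.08]
ft_force: [0.7, 0.5, 0.9]
grip_width: 0.702
[-0.30550907  0.42232517 -0.15318135  2.02436336  0.24379951  0.39276004
  1.26330592] [0.55387695 0.20461298 0.1963669 ] [-0.57570402 -0.17480101 -0.11964919]
rows 1 (min 1 ) row: [-0.17, 0.19, -0.55, -2.02, 1.52, -0.05]
rows 3 (min 3 ) row: [-0.06, 0.06, -0.18, -0.67, 0.51, 3.65]
```

View pics/d.png

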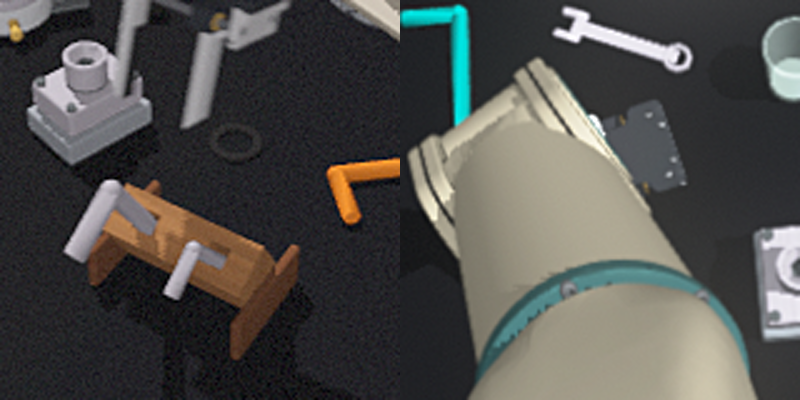

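The crop shows both fingertips (crop (127,90) and (190,125)) clear above the key, and the key and holder undisturbed (corner at (105,187)). Next I correct the 2 cm residual.

```bash
python3 -m jog '[[[-0.17,0.19,-0.55,-2.0,1.5,0,0.7],[0,0,0,0,0,0,0.7],[0,0,0,0,0,0,0.7]]]'
python3 - <<'E'
from h import *
o=observe();print(o['q'],o['tool_pos'],o['ft_force'])
K=keyR(200,58);G=np.array([.593,.235,.1165]);R=toolR(K,-1);d=R[:,2]
plan(G-.091*d,R);plan(G+.019*d,R,5)
E
```

```text
clock: 1.78
tool_pos: [0.562, 0.2332, 0.2025]
tool_rot: [-0.508, 2.787, 0.084]
ft_force: [-0.4, -1.1, -1.1]
grip_width: 0.702
[-0.34031032  0.43832791 -0.16165106  1.96764518  0.23978164  0.43938806
  1.25310793] [0.56203386 0.23323002 0.20251339] [-0.44379095 -1.14808646 -1.09730513]
rows 1 (min 1 ) row: [0.36, -0.07, 0.59, -0.17, -0.89, -0.0]
rows 5 (min 3 ) row: [0.07, -0.01, 0.12, -0.03, -0.18, 2.2]
```

```bash
python3 -m jog '[[[0.07,0,0.12,0,-0.18,2.2,0.7],[0.07,0,0.12,0,-0.18,2.2,0.7],[0.07,0,0.12,0,-0.18,2.2,0.7],[0.07,0,0.12,0,-0.18,2.2,0.7],[0.07,0,0.12,0,-0.18,2.2,0.7],[0,0,0,0,0,0,0.7],[0,0,0,0,0,0,0.7]]]'
python3 - <<'E'
from h import *
import pickle
a=snap('scene');pickle.dump(a,open('s2.pkl','wb'))
o=observe();print(o['q'],o['tool_pos'],o['ft_force'])
K=keyR(200,58);G=np.array([.593,.235,.1165]);R=toolR(K,-1);d=R[:,2]
plan(G+.019*d,R,1)
cv2.imwrite('pics/e.png',cv2.resize(a['img'][190:310,190:350],(800,600),interpolation=cv2.INTER_CUBIC)[:,:,::-1])
E
```

```text
clock: 2.37
tool_pos: [0.5956, 0.2351, 0.0967]
tool_rot: [-0.491, 2.792, 0.076]
ft_force: [0.3, -0.5, -0.1]
grip_width: 0.698
[-0.37724255  0.63741957 -0.08747565  1.97520427  0.35468952  0.23288306
  1.14637534] [0.59639965 0.23555075 0.09807411] [0.82735339 0.33309686 0.59349577]
rows 1 (min 1 ) row: [-0.03, -0.09, -0.04, -0.25, 0.06, 0.04]
```

View pics/e.png

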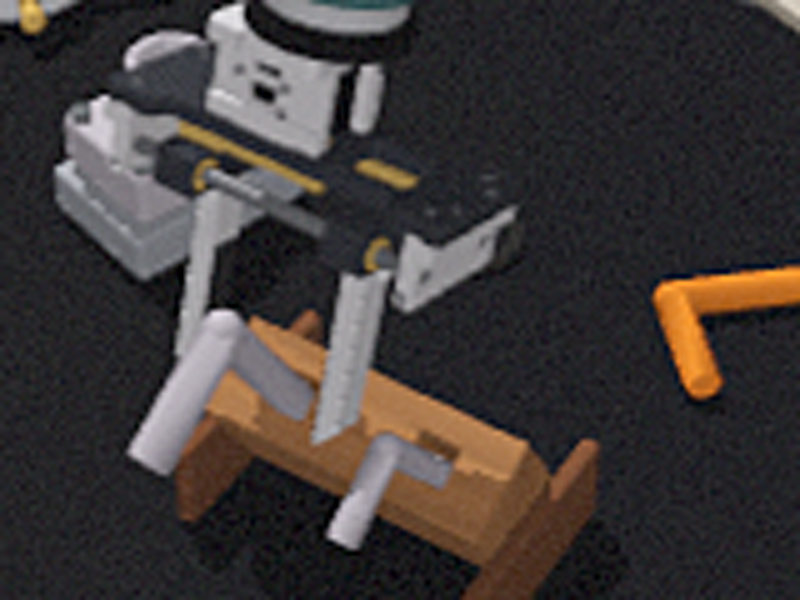

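The fingers straddle the long arm: near finger tip at crop (325,435), far finger behind the key at (190,350), small key clear. I close the gripper.

```bash
python3 -m jog '[[[0,0,0,-0.2,0,0,0],[0,0,0,0,0,0,0],[0,0,0,0,0,0,0],[0,0,0,0,0,0,0],[0,0,0,0,0,0,0],[0,0,0,0,0,0,0]]]' 60
python3 - <<'E'
from h import *
o=observe();print(o['q'],o['tool_pos'],o['ft_force'])
R=Ro.from_rotvec(o['tool_rot']).as_matrix();K=keyR(200,58)
p=o['tool_pos']; plan(p-.05*K[:,0],R,4);plan(p-.1*K[:,0],R,6)
print(R.T@K)
E
```

```text
clock: 2.92
tool_pos: [0.599, 0.2356, 0.0988]
tool_rot: [-0.489, 2.79, 0.076]
ft_force: [0.3, 0.7, -0.5]
grip_width: 0.31
[-0.3742797   0.63848821 -0.08995415  1.96875374  0.35526912  0.23823316
  1.14677906] [0.59895184 0.23560241 0.09884102] [ 0.26080072  0.71248459 -0.4729716 ]
rows 4 (min 2 ) row: [0.0, 0.0, 0.0, -0.96, 0.0, -0.8]
rows 6 (min 3 ) row: [0.0, 0.0, 0.0, -1.28, 0.0, -1.07]
[[ 7.65297124e-01 -1.64556585e-03  6.43675077e-01]
 [-4.73888283e-04 -9.99997902e-01 -1.99308176e-03]
 [ 6.43677006e-01  1.22026966e-03 -7.65296297e-01]]
```

```bash
python3 -m jog '[[[0,0,0,0,0,0,0],[0,0,0,0,0,0,0],[0,0,0,0,0,0,0],[0,0,0,0,0,0,0],[0,0,0,0,0,0,0]]]' 60; python3 -m jog '[[[0,0,0,-0.64,0,-0.53,0],[0,0,0,-0.64,0,-0.53,0],[0,0,0,0,0,0,0]]]'
```

```text
clock: 3.33
tool_pos: [0.5989, 0.236, 0.0986]
tool_rot: [-0.49, 2.79, 0.077]
ft_force: [-1.4, 1.1, 1.8]
grip_width: 0.18
clock: 3.58
tool_pos: [0.6075, 0.2382, 0.1132]
tool_rot: [-0.488, 2.791, 0.075]
ft_force: [-2.6, -0.9, 0.4]
grip_width: 0.174
```

Gripped at 16.9 mm, which matches the 17 mm key. Now drawing it out.

```bash
python3 -m jog '[[[0,0,0,-1.28,0,-1.07,0],[0,0,0,-1.28,0,-1.07,0],[0,0,0,-1.28,0,-1.07,0],[0,0,0,-1.28,0,-1.07,0],[0,0,0,-1.28,0,-1.07,0],[0,0,0,-1.28,0,-1.07,0],[0,0,0,0,0,0,0]]]'
python3 - <<'E'
from h import *
import pickle
a=snap('scene');b=snap('top');pickle.dump((a,b),open('s3.pkl','wb'))
o=observe();print(o['q'],o['tool_pos'],o['ft_force'],o['ft_torque'])
cv2.imwrite('pics/f.png',np.hstack([cv2.resize(a['img'][150:310,190:350],(400,400),interpolation=cv2.INTER_CUBIC),cv2.resize(b['img'][50:210,110:270],(400,400),interpolation=cv2.INTER_CUBIC)])[:,:,::-1])
E
```

```text
clock: 4.17
tool_pos: [0.661, 0.258, 0.2007]
tool_rot: [-0.487, 2.783, 0.079]
ft_force: [0.8, 1.3, -3.9]
grip_width: 0.174
[-0.28485371  0.57848923 -0.2191338   1.71593496  0.28652711  0.56389025
  1.24676306] [0.65703764 0.25638201 0.19674562] [-0.83163955 -0.90255435 -4.37530687] [-0.26566872  0.75229344 -0.04697605]
```

View pics/f.png

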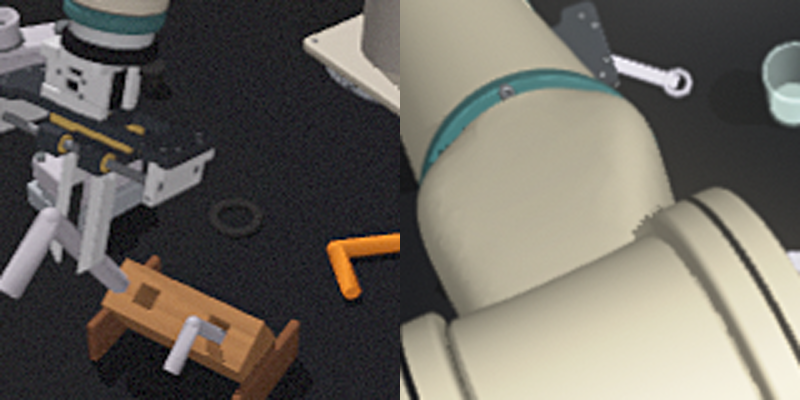

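The key is clear of the holder; the long arm's free end at crop (122,288) is above its hole at (147,295). I now work out how it sits in the gripper by casting rays onto the key's plane, which the tool pose fixes.

```bash
cat >> h.py <<'E'
def inhand(s,pix,p,R):
    out=[]
    for q in pix:
        o,d=ray(s,q); out.append(R.T@(o+d*((p-o)@R[:,1])/(d@R[:,1])-p)*1000)
    return np.array(out)
E
python3 - <<'E'
from h import *
import pickle
a,b=pickle.load(open('s3.pkl','rb'))
p=np.array([.65704,.25638,.19675]); R=Ro.from_rotvec([-.487,2.786,.078]).as_matrix()
f=lambda x,y:(190+x/2.5-.3,150+y/2.5-.3)
C,F,L=inhand(a,[f(51,220),f(9,289),f(121,286)],p,R)
print(C,F,L); print('short',np.linalg.norm(F-C),'long',np.linalg.norm(L-C))
xl=(L-C)/np.linalg.norm(L-C); zf=(C-F)/np.linalg.norm(C-F)
# angle of x_k, z_k in tool xz plane. nominal x=(cos40,.,sin40), z=(sin40,-cos40)
print('x ang',np.degrees(np.arctan2(xl[2],xl[0])),'z ang',np.degrees(np.arctan2(zf[0],-zf[2])))
print('grasp along x from corner',(np.array([0,0,-19])-C)@xl)
g=a['img'][150:310,190:350]; cv2.imwrite('pics/g.png',cv2.resize(g[65:130,0:65],(780,600),interpolation=cv2.INTER_CUBIC)[:,:,::-1])
E
```

```text
[-4.29428939e+01 -5.87042762e-14 -5.65281009e+01] [-8.39230673e+01 -8.32403675e-14 -1.08414836e+01] [7.65408424e+01 3.65903473e-14 5.14990871e+01]
short 61.37297133568458 long 161.07835536261817
x ang 42.11724665922208 z ang 41.891603415203484
grasp along x from corner 57.02214051133096
```

View pics/g.png

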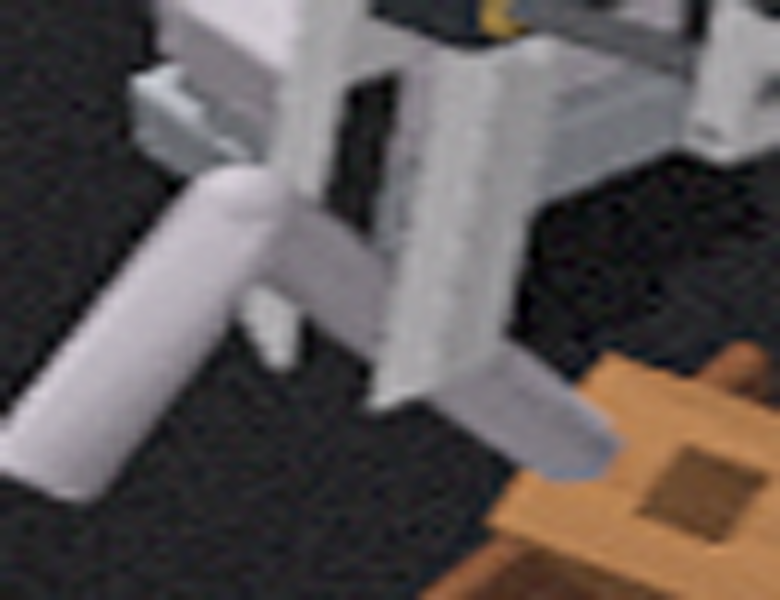

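```bash
cat >> h.py <<'E'
AL=42.; _x=np.array([np.cos(np.radians(AL)),0,np.sin(np.radians(AL))]); _z=np.array([_x[2],0,-_x[0]])
CT=(np.array([0,0,-19.])-57*_x)/1000; FT=CT-.065*_z; ET=CT+.16*_x
SOCK=np.array([.4645,-.2615,.070])
def goal(yaw,h,tilt=0,sock=SOCK):   # TCP pose with foot h above socket floor
    R=toolR(keyR(yaw,tilt),-1,AL); return sock+[0,0,h]-R@FT, R
def cur():
    o=observe(); return o['tool_pos'],Ro.from_rotvec(o['tool_rot']).as_matrix()
E
python3 - <<'E'
from h import *
p0,R0=cur();p,R=goal(161,.115);print(p)
plan(p,R);plan(p,R,24)
w=Ro.from_matrix(R0.T@R).as_rotvec();n=24
S=[R0@Ro.from_rotvec(w*(i+1)/n).as_matrix() for i in range(n)];s=np.linalg.solve(sum(S),p-p0);q=p0
for i,r in enumerate(S):
    q=q+r@s
    if i%4==3: print(i,q,(q+r@FT),(q+r@ET))
E
```

```text
[ 0.39858461 -0.23880351  0.23588025]
rows 14 (min 14 ) row: [-0.61, 4.11, 2.84, 1.97, -3.59, -0.04]
rows 24 (min 14 ) row: [-0.36, 2.39, 1.65, 1.17, -2.08, -0.03]
3 [0.63569466 0.16390682 0.18580804] [0.7172899  0.1827824  0.20665747] [0.56822755 0.15048569 0.12564921]
7 [0.60347239 0.07417511 0.17974527] [0.68895312 0.08447754 0.185718  ] [0.52545771 0.0681679  0.13253672]
11 [ 0.5617352  -0.01175761  0.18036709] [ 0.64752948 -0.01026255  0.17110026] [ 0.47642702 -0.00941694  0.14768591]
15 [ 0.51224492 -0.09299451  0.18920404] [ 0.59476773 -0.10017314  0.16497136] [ 0.42320195 -0.0817207   0.17202053]
19 [ 0.45708725 -0.1688349   0.20744354] [ 0.5328902  -0.18419124  0.16914386] [ 0.3680242  -0.14841584  0.20608062]
23 [ 0.39858461 -0.23880351  0.23588025] [ 0.4645 -0.2615  0.185 ] [ 0.31321703 -0.2094091   0.25      ]
```

```bash
python3 -m jog '[[[0,0,0,-0.9,0,-2.85,0],[0,0,0,-0.9,0,-2.85,0],[0,0,0,-0.7,0,-2.0,0],[0,0,0,0,0,0,0]]]'
python3 - <<'E'
from h import *
p,R=goal(161,.115)
print(cur()[0]);plan(p,R,20);plan(p,R,24)
E
```

```text
clock: 4.6
tool_pos: [0.6592, 0.258, 0.2822]
tool_rot: [-0.488, 2.783, 0.078]
ft_force: [1.4, 0.3, -2.7]
grip_width: 0.175
[0.65918334 0.25797769 0.28217407]
rows 20 (min 15 ) row: [-0.42, 2.89, 1.99, 1.31, -2.56, 0.39]
rows 24 (min 15 ) row: [-0.35, 2.41, 1.66, 1.1, -2.13, 0.32]
```

```bash
python3 -m jog '[[[-0.35,2.41,1.66,1.1,-2.13,0.32,0],[-0.35,2.41,1.66,1.1,-2.13,0.32,0],[-0.35,2.41,1.66,1.1,-2.13,0.32,0],[-0.35,2.41,1.66,1.1,-2.13,0.32,0],[-0.35,2.41,1.66,1.1,-2.13,0.32,0],[-0.35,2.41,1.66,1.1,-2.13,0.32,0],[-0.35,2.41,1.66,1.1,-2.13,0.32,0],[-0.35,2.41,1.66,1.1,-2.13,0.32,0]]]'; python3 -m jog '[[[-0.35,2.41,1.66,1.1,-2.13,0.32,0],[-0.35,2.41,1.66,1.1,-2.13,0.32,0],[-0.35,2.41,1.66,1.1,-2.13,0.32,0],[-0.35,2.41,1.66,1.1,-2.13,0.32,0],[-0.35,2.41,1.66,1.1,-2.13,0.32,0],[-0.35,2.41,1.66,1.1,-2.13,0.32,0],[-0.35,2.41,1.66,1.1,-2.13,0.32,0],[-0.35,2.41,1.66,1.1,-2.13,0.32,0]]]'
python3 - <<'E'
from h import *
p,R=goal(161,.115)
o=observe();print(o['q'],cur()[0]);plan(p,R,8);plan(p,R,10)
E
```

```text
clock: 5.27
tool_pos: [0.6181, 0.0719, 0.2287]
tool_rot: [0.193, -3.088, -0.119]
ft_force: [0.5, -0.3, -4.9]
grip_width: 0.174
clock: 5.93
tool_pos: [0.5316, -0.0982, 0.2062]
tool_rot: [-0.134, -2.745, -0.137]
ft_force: [0.7, 0.2, -4.0]
grip_width: 0.175
[ 0.2634398   0.71705753 -0.17720404  1.42852634  0.04279132  1.40101029
  1.56352777] [ 0.53155301 -0.09818206  0.20615767]
rows 8 (min 5 ) row: [-0.37, 2.35, 1.62, 1.26, -2.09, 0.29]
rows 10 (min 5 ) row: [-0.3, 1.88, 1.3, 1.01, -1.67, 0.23]
```

```bash
python3 -m jog '[[[-0.37,2.35,1.62,1.2,-2.09,0.25,0],[-0.37,2.35,1.62,1.2,-2.09,0.25,0],[-0.37,2.35,1.62,1.2,-2.09,0.25,0],[-0.37,2.35,1.62,1.2,-2.09,0.25,0],[-0.37,2.35,1.62,1.2,-2.09,0.25,0],[-0.37,2.35,1.62,1.2,-2.09,0.25,0],[-0.37,2.35,1.62,1.2,-2.09,0.25,0],[0,0,0,0,0,0,0]]]'
python3 - <<'E'
from h import *
p,R=goal(161,.115)
o=observe();print(o['q'],cur()[0],p);plan(p,R,2)
E
```

```text
clock: 6.6
tool_pos: [0.421, -0.2313, 0.2243]
tool_rot: [-0.376, -2.425, -0.147]
ft_force: [-0.4, -1.4, -4.5]
grip_width: 0.176
[ 0.43867897  0.79824855 -0.06925576  1.36385737  0.08344124  1.67463872
  1.613748  ] [ 0.42098635 -0.23125136  0.2243133 ] [ 0.39858461 -0.23880351  0.23588025]
rows 2 (min 1 ) row: [-0.22, 1.13, 0.59, 1.09, -0.72, 0.19]
```

```bash
python3 -m jog '[[[-0.22,1.13,0.59,1.09,-0.72,0.19,0],[-0.22,1.13,0.59,1.09,-0.72,0.19,0],[0,0,0,0,0,0,0],[0,0,0,0,0,0,0]]]'
python3 - <<'E'
from h import *
import pickle
a=snap('scene');b=snap('top');P,Q=cur();pickle.dump((a,b,P,Q),open('s4.pkl','wb'))
p,R=goal(161,.115)
o=observe();print(o['q'],P,p);plan(p,R,1)
print('pred corner/foot/end/sock-top px',proj(a,[P+Q@CT,P+Q@FT,P+Q@ET,SOCK+[0,0,.032]]),proj(b,[P+Q@CT,P+Q@FT,P+Q@ET,SOCK+[0,0,.032]]))
cv2.imwrite('pics/i.png',np.hstack([cv2.resize(a['img'][90:210,140:260],(400,400),interpolation=cv2.INTER_CUBIC),cv2.resize(b['img'][110:230,310:430],(400,400),interpolation=cv2.INTER_CUBIC)])[:,:,::-1])
E
```

```text
clock: 6.93
tool_pos: [0.402, -0.2338, 0.2377]
tool_rot: [-0.387, -2.389, -0.158]
ft_force: [-0.1, -0.2, -4.1]
grip_width: 0.177
[ 0.45310063  0.78419127 -0.06569376  1.37883021  0.08422806  1.70688473
  1.61963335] [ 0.40280252 -0.23312981  0.23780538] [ 0.39858461 -0.23880351  0.23588025]
rows 1 (min 1 ) row: [0.06, 0.35, 0.7, 0.03, -0.67, 0.29]
pred corner/foot/end/sock-top px [[183.68173337 114.22995547]
 [185.97195529 133.86807776]
 [236.69959433 106.87076329]
 [189.32656586 156.51240926]] [[394.18856373 163.21057043]
 [383.99574051 169.73046392]
 [373.67968553 236.56445904]
 [375.55078001 179.2595994 ]]
```

View pics/i.png

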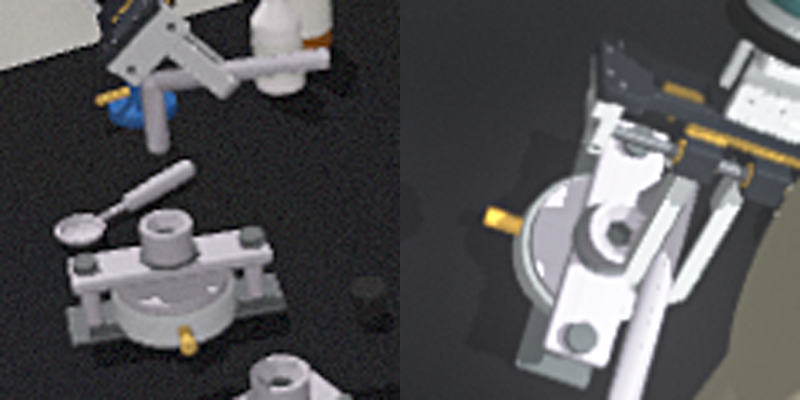

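The flipped key hangs as predicted. In the scene view the foot is at (187,134) against a predicted (186,134), and the corner at (186,114); that is about 2 mm along the long arm, so the grip is 55 mm from the corner. The head's funnel is at (190,158). Now I lower it.

```bash
sed -i 's/-57\*_x/-55*_x/' h.py
python3 - <<'E'
from h import *
p,R=goal(161,.036); print(p); plan(p,R,6)
E
```

```text
[ 0.40047565 -0.23945465  0.15688025]
rows 6 (min 3 ) row: [0.01, 0.06, 0.12, -0.9, -0.12, 1.01]
```

```bash
python3 -m jog '[[[0.01,0.06,0.12,-0.9,-0.12,1.01,0],[0.01,0.06,0.12,-0.9,-0.12,1.01,0],[0.01,0.06,0.12,-0.9,-0.12,1.01,0],[0.01,0.06,0.12,-0.9,-0.12,1.01,0],[0.01,0.06,0.12,-0.9,-0.12,1.01,0],[0.01,0.06,0.12,-0.9,-0.12,1.01,0],[0,0,0,0,0,0,0],[0,0,0,0,0,0,0]]]'
python3 - <<'E'
from h import *
import pickle
a=snap('scene');P,Q=cur()
p,R=goal(161,.036);print(P,p);plan(p,R,1);p,R=goal(161,0);plan(p,R,6)
print(proj(a,[P+Q@CT,P+Q@FT,P+Q@ET,SOCK+[0,0,.032]]))
cv2.imwrite('pics/j.png',cv2.resize(a['img'][105:195,145:265],(800,600),interpolation=cv2.INTER_CUBIC)[:,:,::-1])
E
```

```text
clock: 7.7
tool_pos: [0.3993, -0.24, 0.1559]
tool_rot: [-0.4, -2.377, -0.153]
ft_force: [-0.0, 0.1, -3.4]
grip_width: 0.175
[ 0.39976833 -0.24019328  0.15661371] [ 0.40047565 -0.23945465  0.15688025]
rows 1 (min 1 ) row: [0.01, -0.12, -0.1, -0.01, 0.09, -0.05]
rows 6 (min 1 ) row: [0.0, -0.02, -0.02, -0.4, 0.02, 0.44]
[[187.06237405 137.20982769]
 [189.32419295 155.33862133]
 [238.01644795 129.45540095]
 [189.32656586 156.51240926]]
```

View pics/j.png

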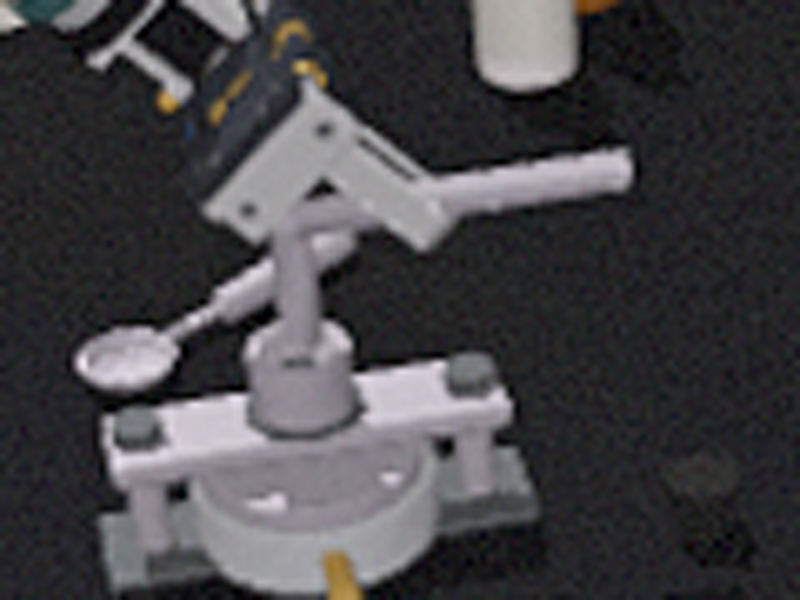

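The foot is over the funnel mouth: short arm at crop x ≈300, head centre ≈302. Now inserting.

```bash
python3 -m jog '[[[0,0,0,-0.4,0.1,0.42,0],[0,0,0,-0.4,0,0.44,0],[0,0,0,-0.4,0,0.44,0],[0,0,0,0,0,0,0]]]'; python3 -m jog '[[[0,0,0,-0.3,0,0.33,0],[0,0,0,-0.3,0,0.33,0],[0,0,0,0,0,0,0]]]'
python3 - <<'E'
from h import *
p,R=goal(161,0);plan(p,R,4);P,Q=cur();print(P+Q@FT-SOCK)
E
```

```text
clock: 8.08
tool_pos: [0.4001, -0.2393, 0.1382]
tool_rot: [-0.4, -2.379, -0.152]
ft_force: [-0.5, 0.1, -4.0]
grip_width: 0.178
clock: 8.33
tool_pos: [0.4002, -0.2394, 0.1293]
tool_rot: [-0.4, -2.379, -0.152]
ft_force: [0.8, -0.6, -5.0]
grip_width: 0.177
rows 4 (min 1 ) row: [-0.0, -0.02, -0.03, -0.14, 0.0, 0.15]
[-0.00036883 -0.00010723  0.0082714 ]
```

```bash
python3 -m jog '[[[0,0,0,-0.2,0,0.22,0],[0,0,0,-0.2,0,0.22,0],[0,0,0,-0.15,0,0.17,0],[0,0,0,0,0,0,0],[0,0,0,0,0,0,0]]]'
python3 - <<'E'
from h import *
p,R=goal(161,0);plan(p,R,1);P,Q=cur();print(P+Q@FT-SOCK)
E
```

```text
clock: 8.75
tool_pos: [0.4005, -0.2393, 0.1221]
tool_rot: [-0.4, -2.38, -0.153]
ft_force: [1.0, 0.0, -2.6]
grip_width: 0.181
rows 1 (min 1 ) row: [0.01, -0.07, -0.09, -0.08, -0.01, 0.09]
[-1.06920481e-04 -3.26559835e-07  1.13089152e-03]
```

```bash
python3 - <<'E'
from h import *
P,Q=cur();s=P+Q@FT
p,R=goal(133,0,sock=s);plan(p,R,8)
p,R=goal(104,0,sock=s);plan(p,R,16)
E
```

```text
rows 8 (min 4 ) row: [-2.34, -0.01, 2.59, 0.01, 0.41, 0.01]
rows 16 (min 9 ) row: [-2.38, -0.0, 2.64, 0.01, 0.42, 0.01]
```

```bash
python3 -m jog '[[[-2.36,0,2.62,0,0.42,0,0],[-2.36,0,2.62,0,0.42,0,0],[-2.36,0,2.62,0,0.42,0,0],[-2.36,0,2.62,0,0.42,0,0],[0,0,0,0,0,0,0]]]'; python3 -m jog '[[[-2.36,0,2.62,0,0.42,0,0],[-2.36,0,2.62,0,0.42,0,0],[-2.36,0,2.62,0,0.42,0,0],[-2.36,0,2.62,0,0.42,0,0],[0,0,0,0,0,0,0]]]'
python3 - <<'E'
from h import *
P,Q=cur();o=observe();print(o['q'],o['ft_force'],o['ft_torque'],P+Q@FT-SOCK)
p,R=goal(104,0);plan(p,R,8)
E
```

```text
clock: 9.17
tool_pos: [0.4069, -0.2251, 0.1221]
tool_rot: [-0.698, -2.323, -0.265]
ft_force: [1.1, 0.3, -2.1]
grip_width: 0.172
clock: 9.58
tool_pos: [0.417, -0.2122, 0.122]
tool_rot: [-0.981, -2.238, -0.374]
ft_force: [1.5, -1.0, -3.0]
grip_width: 0.174
[ 0.56035209  0.916254   -0.01225002  1.45864464 -0.17288329  1.48162949
  1.37345515] [ 1.5196643  -1.04110153 -3.0443151 ] [-1.03183134 -0.97199066  0.66764309] [-0.001719   -0.00050312  0.00107506]
rows 8 (min 5 ) row: [-2.41, 0.0, 2.65, -0.0, 0.44, 0.02]
```

```bash
python3 -m jog '[[[-2.4,0,2.65,0,0.44,0,0],[-2.4,0,2.65,0,0.44,0,0],[-2.4,0,2.65,0,0.44,0,0],[-2.4,0,2.65,0,0.44,0,0],[0,0,0,0,0,0,0]]]'; python3 -m jog '[[[-2.4,0,2.65,0,0.44,0,0],[-2.4,0,2.65,0,0.44,0,0],[-2.4,0,2.65,0,0.44,0,0],[-2.4,0,2.65,0,0.44,0,0],[0,0,0,0,0,0,0],[0,0,0,0,0,0,0]]]'
python3 - <<'E'
from h import *
import pickle
a=snap('scene');b=snap('top');P,Q=cur();pickle.dump((a,b,P,Q),open('s5.pkl','wb'))
o=observe();print(o['q'],o['ft_force'],o['ft_torque'],P+Q@FT-SOCK)
x=Q@_x;print('key yaw by tool',np.degrees(np.arctan2(x[1],x[0])),'elev',np.degrees(np.arcsin(x[2])))
print(proj(b,[P+Q@CT,P+Q@ET]),proj(a,[P+Q@CT,P+Q@ET]))
cv2.imwrite('pics/k.png',np.hstack([cv2.resize(a['img'][105:195,145:265],(400,300),interpolation=cv2.INTER_CUBIC),cv2.resize(b['img'][130:220,300:420],(400,300),interpolation=cv2.INTER_CUBIC)])[:,:,::-1])
E
```

```text
clock: 10.0
tool_pos: [0.4307, -0.2011, 0.1219]
tool_rot: [-1.263, -2.12, -0.483]
ft_force: [1.1, -1.1, -2.2]
grip_width: 0.177
clock: 10.5
tool_pos: [0.4473, -0.1937, 0.1218]
tool_rot: [-1.533, -1.975, -0.587]
ft_force: [-0.2, -2.6, -2.4]
grip_width: 0.175
[ 0.65175494  0.8721428   0.02612202  1.58042062 -0.44659025  1.33917176
  1.17697274] [ 0.29626558 -3.22623858 -1.22593834] [-1.62057168 -0.17481348  0.65094012] [0.00012769 0.00225113 0.00094005]Traceback (most recent call last):
  File "<stdin>", line 5, in <module>
NameError: name '_x' is not defined
```

```bash
python3 - <<'E'
from h import *
import h,pickle
a,b,P,Q=pickle.load(open('s5.pkl','rb'))
x=Q@h._x;print('key yaw by tool',np.degrees(np.arctan2(x[1],x[0])),'elev',np.degrees(np.arcsin(x[2])))
print(proj(b,[P+Q@CT,P+Q@ET]),proj(a,[P+Q@CT,P+Q@ET]))
cv2.imwrite('pics/k.png',np.hstack([cv2.resize(a['img'][105:195,145:265],(400,300),interpolation=cv2.INTER_CUBIC),cv2.resize(b['img'][130:220,300:420],(400,300),interpolation=cv2.INTER_CUBIC)])[:,:,::-1])
E
```

```text
key yaw by tool 104.34935270894144 elev -0.043879703279225975
[[378.90621684 176.4194153 ]
 [314.19787506 193.03967128]] [[188.49700082 147.50865477]
 [225.734625   165.64813595]]
```

View pics/k.png

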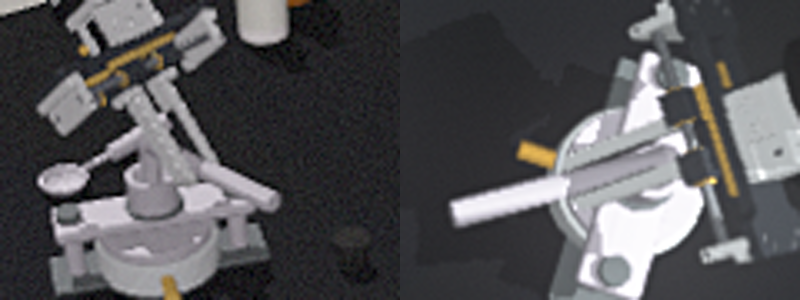

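The long arm's end is at top ≈(316,194), as predicted for yaw 104°, and the measured moment of 0.65 N m says the screw has been following. I unload a little, then open.

```bash
python3 -m jog '[[[1.3,0,-1.5,0,-0.23,0,0],[0.7,0,-0.8,0,-0.12,0,0],[0,0,0,0,0,0,0]]]'; python3 -m jog '[[[0,0,0,0,0,0,0.6],[0,0,0,0,0,0,0.6],[0,0,0,0,0,0,0.6],[0,0,0,0,0,0,0.6],[0,0,0,0,0,0,0.6],[0,0,0,0,0,0,0.6],[0,0,0,0,0,0,0.6]]]'
```

```text
clock: 10.85
tool_pos: [0.445, -0.1941, 0.1218]
tool_rot: [-1.476, -2.008, -0.568]
ft_force: [0.5, -2.4, 0.1]
grip_width: 0.174
clock: 11.43
tool_pos: [0.4444, -0.1942, 0.1219]
tool_rot: [-1.479, -2.006, -0.569]
ft_force: [-0.1, -0.4, 0.2]
grip_width: 0.596
```

```bash
python3 -m jog '[[[0,0,0,0,0,-1,0.6],[0,0,0,0,0,-1.5,0.6],[0,0,0,0,0,-2,0.6],[0,0,0,0,0,-2.5,0.6],[0,0,0,0,0,-2.5,0.6],[0,0,0,0,0,-2.5,0.6],[0,0,0,0,0,-2.5,0.6],[0,0,0,0,0,0,0.6]]]'
python3 - <<'E'
from h import *
import pickle
o=observe();print(o['q'],o['ft_force'])
a=snap('scene');b=snap('top');pickle.dump((a,b),open('s6.pkl','wb'))
cv2.imwrite('pics/l.png',np.hstack([cv2.resize(a['img'][105:195,145:265],(400,300),interpolation=cv2.INTER_CUBIC),cv2.resize(b['img'][130:220,300:420],(400,300),interpolation=cv2.INTER_CUBIC)])[:,:,::-1])
E
```

```text
clock: 12.1
tool_pos: [0.4742, -0.2915, 0.2325]
tool_rot: [-1.487, -2.012, -0.568]
ft_force: [-0.7, -0.7, -0.2]
grip_width: 0.601
[ 0.70930378  0.8676137   0.05193144  1.20882367 -0.38055143  1.71578974
  1.12658188] [-0.73686174 -0.71671879 -0.17806738]
```

View pics/l.png

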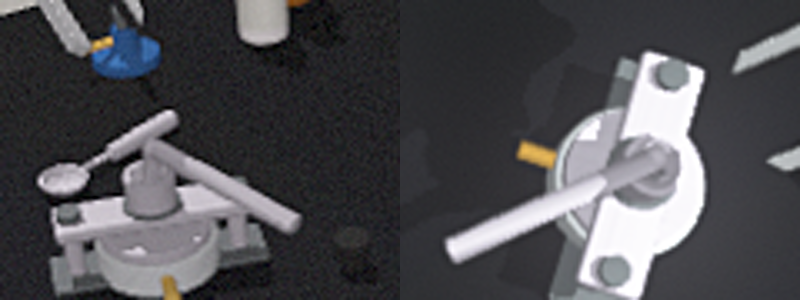

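```bash
python3 - <<'E'
from h import *
import pickle
a,b=pickle.load(open('s6.pkl','rb'))
A=lambda x,y:(145+x/3.333-.35,105+y/3.333-.35);B=lambda x,y:(300+(x-400)/3.333-.35,130+y/3.333-.35)
c,e1=tri(a,A(155,152),b,B(658,160));L,e2=tri(a,A(288,222),b,B(457,248))
v=L-c;print(c,e1,L,e2,np.linalg.norm(v),'yaw',np.degrees(np.arctan2(v[1],v[0])),'elev',np.degrees(np.arcsin(v[2]/np.linalg.norm(v))))
E
```

```text
[ 0.46116446 -0.25551626  0.12750551] 0.005289449992660729 [ 0.40303142 -0.11453756  0.10207271] 0.0014292008422582174 0.15460035497866473 yaw 112.40896489217884 elev -9.468581711029309
```

```bash
python3 -m jog '[[[0,0,0,0,0,-2,0.6],[0,0,0,0,0,0,0.6],[0,0,0,0,0,0,0.6],[0,0,0,0,0,0,0.6],[0,0,0,0,0,0,0.6],[0,0,0,0,0,0,0.6]]]'
python3 - <<'E'
from h import *
import pickle
a,b=pickle.load(open('s6.pkl','rb'));a2=snap('scene')
d=np.abs(a2['img'][140:180,180:240].astype(float)-a['img'][140:180,180:240]).mean(2)
print('diff mean/max on key',d.mean(),d.max(),(d>40).sum()); print(observe()['ft_force'],observe()['dq'].round(3))
if (d>40).sum()<15: print(finish_job())
E
```

```text
clock: 12.7
tool_pos: [0.4767, -0.299, 0.2439]
tool_rot: [-1.478, -2.005, -0.569]
ft_force: [0.4, -0.6, 1.3]
grip_width: 0.6
diff mean/max on key 3.6891666666666665 49.666666666666664 1
[ 0.43311938 -0.12512508  0.19813392] [ 0.002 -0.001  0.002 -0.009  0.     0.003 -0.001]
the job is handed in; nothing more can be done
None
```

I took the larger key out of the holder and flipped it. Its short arm went into the socket of the round filter holder's screw, about 1 mm above the floor by arm pose. I turned it 57° clockwise, let go, backed off about 15 cm and handed the job in at about 12.7 s.

**Screw angle:** I could not see the screw's angle directly. Taking off 10–15° of play leaves it at about 45° (0.78 rad), give or take about 5°. The wrist moment of about 0.65 N m during the turn matches the stiff screw following. After release the long arm's heading, with that play, allows 37–61°, inside the 0.5–1.1 rad band.

**Key at the end:**
- **Tilt:** it leans about 9.5°, inside the 20° limit.
- **Foot position:** I put the foot within several millimetres of the socket floor. That comes from a corner fix where the two camera rays missed each other by 5 mm.
- **At rest:** two pictures about 0.6 s apart showed no motion of the key, and the wrist force was near zero.

**What disagreed:** the key swung back about 8° within its play when released: about 3° was my deliberate unloading, the rest its own sag. The released long arm measured 155 mm instead of 160 mm.

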